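Pull on the bench air with the keyed spring handle

TASK

Switch on the bench air: turn the T-handle on the sloping face of the grey air box clockwise until its hidden keyway lets it come out, pull it out against its spring, then turn it on clockwise as far as it goes and let go, so that it rests pulled out. Leave the plaster model, the bur case and the scan disc where they stand.

Things in the scene. Friction and masses are not known exactly. Their poses are not given: they have to be found in the camera images.
- air_box: Grey wedge-shaped air box, fixed on the desk: 170 deep (x), 210 wide (y), 45 high in front, 113 at the back; origin under its centre. Its face slopes 25 degrees: outward normal (-0.423, 0, 0.906) in the box's frame (to its front, -x, and up). Seen from the front: T-handle right of the middle; left, a round gauge, 54 across, 14 off the face, 97 from the handle's axis.
- handle_foot (a point): Point fixed on the box where the handle's axis meets the sloping face; axes as air_box. Two dark marks on the face show the ends of the handle's swing. The keyway inside cannot be seen: it stands at a turn somewhere between 0.5 and 0.95 rad, new each time, and lets the lugs pass within about 0.15 rad to either side of it.
- handle_grip (a point): Centre of the bar of the black T-handle, on the handle's axis, 34 mm out from the face when home. z points straight out of the face along that axis, x along the bar, y across it. Bar 78 long, 16 thick, 30 deep along the axis (18 to 48 mm off the face when home); under it a 34 mm wide collar, 6 to 19 mm off the face.
- air_turn (a joint): Turn of the T-handle, rad, growing clockwise as seen from outside: 0 at the left stop, 1.44 at the right stop; it stays where it is left (about 0.03 N m of friction). When 0.72 the bar runs straight up the slope.
- air_pull (a joint): How far the T-handle is out along its axis, m: 0 home, 0.019 at most; 14 mm is at rest, switched on. Spring: 4 N at home, 9 N fully out. Two hidden lugs on its shaft stop it after 1 mm (15 N there does no harm) unless turned in line with the keyway inside; past 14 mm they are clear of the plate, and turned aside from the keyway there and let go, they rest on it.
- plaster_model_mid (a point): White plaster dental model, 60 x 73 x 35, loose on the desk left of the air box; point at its centre.
- case_of_burs_mid (a point): Black bur case with a clear lid, 60 x 100 x 46, loose on the desk near its front edge on the right; point at its centre.
- scan_disc_mid (a point): Round black plate with magnets, 68 across and 17 high, loose on the desk near its front edge on the right; point at its centre.

How it is judged:
By the outcome, as a careful person would: the job done as asked, in the order asked, and still so for the second after the job is handed in, with the robot touching nothing.
It also fails if it takes over 35 s, if anything falls off the work surface, if the arm or the gripper's body presses on something with over 40 N, if the wrist force passes 120 N, or if a joint passes its speed limit or range.

ROBOT

A 6-joint arm with a two-finger parallel gripper is mounted at the origin on a cart in front of the work surface, level with it; the furniture and walls round the work are solid. World frame = base frame: x ahead of the robot, y to its left, z up, the work surface at z = 0. Lengths are in m, angles in rad, forces in N, time in s.
With the tool pointing down it reaches from about 0.275 to 0.825 m from the base axis. Payload 4.9 kg.
Tool frame: the origin (TCP) lies at the very end of the fingers, on their centre line; the grasp point (between the pads) lies 19 mm behind it; z points along the fingers, y is the line along which they close (so a half turn about z gives the same grasp; the last joint's range is limited). The gripper opens to 85 mm and grips with 20 to 120 N. Pads are 22 mm wide; open, the fingers measure 114 mm over their backs; the gripper's body (76 mm by 85 mm) begins 54 mm behind the grasp point. The pads swing forward as they close: fully open they stand 13 mm farther back than shut.
Start: joints at [1.097, 0.326, -0.193, 1.052, 0, 1.437], TCP at [0.183, 0.519, 0.231] pointing down, gripper open.
Joint ranges: [-2.65, 2.65], [-0.97, 1.79], [-1.3, 1.35], [-1.93, 2.1], [-1.47, 1.37], [-3.14, 3.14]. Speed limits (rad/s): [2.57, 2.57, 3.14, 3.14, 3.14, 3.14].

INTERFACE

Orientations are given as a unit quaternion [w, x, y, z].
In Python, from bench import * gives the robot as it stands. The module is installed in compiled form; this text tells all that it offers.
- The arm moves only by the shell command python3 -m creep 'ROWS'. ROWS is JSON, a list of rows, each a list of 3 entries, a list of its own where there are three numbers: the shift along the world's x, y, z in m, then the turn about the world's z in rad, then the closure, from -1 (fully open) to 1 (shut). In form: [[[x, y, z], roll, fingers], ...]. A call has 1 to 20 rows; each row is the pose to reach, as a shift and turn from the pose commanded when the call began; what a row does not reach only later rows make up. A row lasts 1/8 s, in which the tool goes at most 62.5 mm and 10.7 degrees, less where a joint would pass 70% of its speed; a pose out of reach is approached as far as the arm can. A call with a gripper value outside its range is refused whole. The fingers move at their own pace and stop on an object; the grip force is fixed at half the most. Time passes only in rows, so rows that repeat a pose let the fingers close. It gives the time, the measured TCP pose, the force, the opening and the grip force at its end, in the units of the state.
- read_state(): the state, without advancing time (a new reading comes with each control period).
- read_camera(name): name is "scene" or "side" or "wrist"; returns a dict with "image" (480x640x3 uint8, blue, green, red), "intrinsics" (3x3 intrinsics, pixels), "position" and "orientation" of the camera in the world; the wrist camera has in their place "hand_eye" (4x4, takes a point from camera to tool coordinates, whose origin is the TCP and whose axes are the flange's). Camera axes: x right, y down, z forward; pixel columns grow to the right and rows downward; lengths in m; the calibration is good to about 2 mm. A picture is of the moment at which its call begins: read the wrist's pose just before it. There is no depth.
- close_job(): hands the job in; it is judged then, once.
The state is a dict: "clock": time; "joint_positions": joint angles; "qd": joint speeds; "tau": joint torques, N m; "tool_pos": TCP position; "ee_rot": TCP orientation; "contact_force": force on the tool from outside, world axes, zero at the start; "torque": the same for the moment, N m; "opening": finger opening in m; "grip_force": force on a finger pad.
Only numpy, scipy, OpenCV 4.12 (cv2) and the standard library are available. Lean on these libraries where they do the work, as an engineer would, in place of code of your own. Each camera call takes 0.05 s, during which the arm holds its last target. There are 200 camera calls.

## Working session

There is one attempt and no reset: what is moved stays moved. The work goes in short steps, Python scripts to look and compute and a shell command to move; the robot and the scene stay as the last step left them, time stands still between calls to the robot, and variables do not carry over. Pictures are saved under pics/ and viewed, at most 10 in all, crops included, and the job is handed in when it is done.

```bash
mkdir -p pics; python3 - <<'E'
from bench import *
import cv2,numpy as np
s=read_state();print({k:np.round(v,3).tolist() for k,v in s.items()})
for n in("scene","side"):
    c=read_camera(n);cv2.imwrite(f"pics/{n}1.png",c["image"]);print(n,np.round(c["intrinsics"],1).tolist(),np.round(c["position"],3),np.round(c["orientation"],4))
print(np.round(read_camera("wrist")["hand_eye"],4).tolist())
E
```

```text
{'clock': 0.0, 'joint_positions': [1.097, 0.327, -0.194, 1.052, -0.0, 1.437], 'qd': [0.0, 0.0, -0.003, -0.002, -0.0, -0.0], 'tau': [-0.0, -44.34, 26.244, 0.015, -0.0, 0.0], 'tool_pos': [0.183, 0.518, 0.23], 'ee_rot': [-0.0, 0.169, 0.986, -0.001], 'contact_force': [0.715, 0.279, 0.17], 'torque': [-0.037, -0.043, -0.022], 'grip_force': 0.0, 'opening': 0.086}
scene [[554.2, 0.0, 323.5], [0.0, 554.2, 239.2], [0.0, 0.0, 1.0]] [-0.297  0.92   0.642] [ 0.205  -0.3325  0.7793 -0.49  ]
side [[467.1, 0.0, 316.6], [0.0, 467.1, 231.4], [0.0, 0.0, 1.0]] [ 0.235 -0.629  0.859] [-0.3967  0.9043 -0.1404  0.0716]
[[-0.0008, -0.9555, -0.2949, 0.076], [1.0, -0.0005, -0.0012, 0.0002], [0.001, -0.2949, 0.9555, -0.1431], [0.0, 0.0, 0.0, 1.0]]
```

View pics/scene1.png

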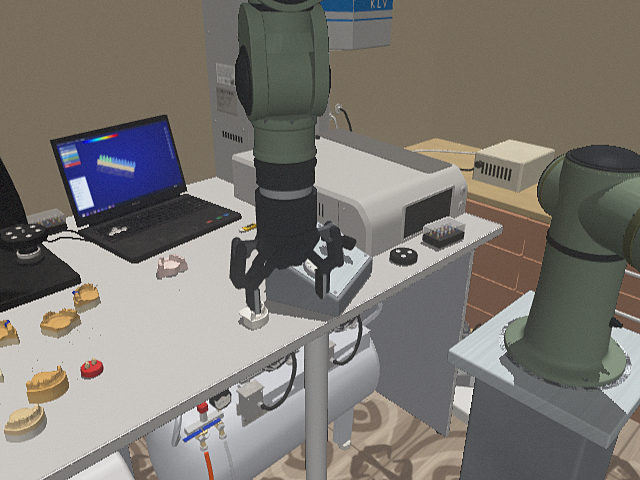

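View pics/side1.png

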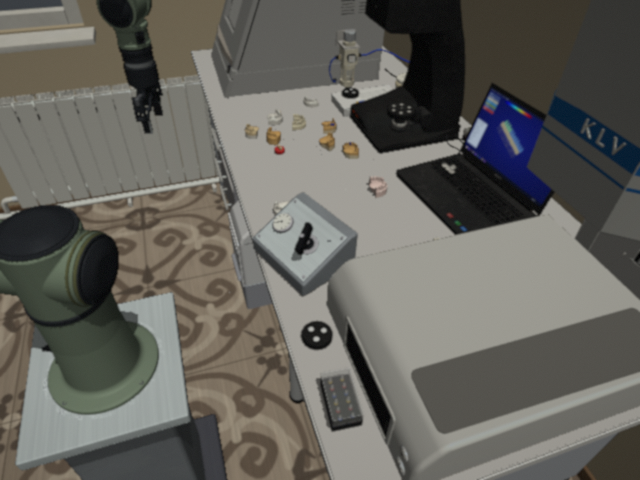

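The side view shows the box at about (305,240), with the handle at about (305,238), the gauge at about (283,223) and the plaster model behind it. I'll enlarge that area.

```bash
python3 - <<'E'
import cv2
a=cv2.imread("pics/side1.png")[180:300,240:370];cv2.imwrite("pics/crop1.png",cv2.resize(a,None,fx=5,fy=5,interpolation=cv2.INTER_CUBIC))
E
```

```text
(no output)
```

View pics/crop1.png

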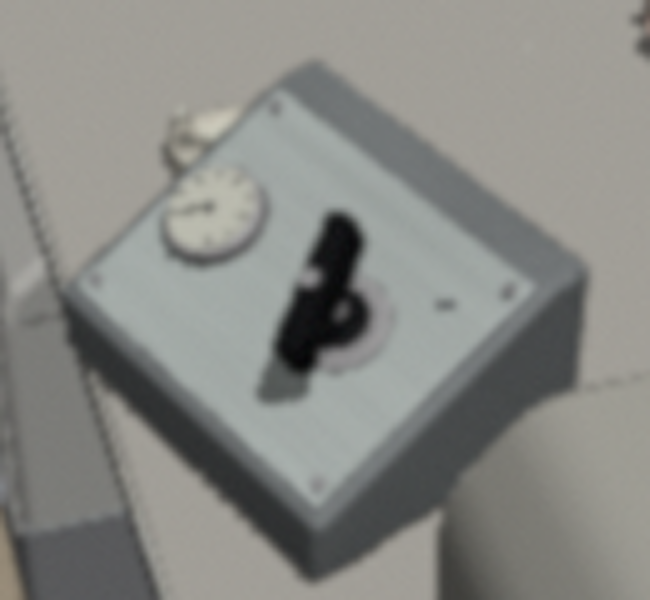

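Crop pixels of the box corners: front-left (66,288), front-right (318,522), right bottom (316,578), back-right (585,272), back-left (316,62). The washer round the handle is at (345,318), the bar runs from (340,225) to (297,355), and one swing mark is at (443,303).

```bash
cat > h.py <<'E'
from bench import *
import cv2,numpy as np
from scipy.spatial.transform import Rotation as R
from scipy.optimize import least_squares
def rot(q): return R.from_quat(np.r_[q[1:],q[0]]).as_matrix()
def rz(a): return R.from_euler('z',a).as_matrix()
def proj(P,K,p,Rm):
    c=(np.asarray(P)-p)@Rm; return (c/c[:,2:])@K.T[:,:2]
def ray(px,K,p,Rm): return Rm@np.linalg.solve(K,[*px,1])
N=np.array([-.4226,0,.9063]);U=np.array([.9063,0,.4226]) # normal, uphill (box)
E
python3 - <<'E'
from h import *
c=read_camera("side");K=c["intrinsics"];p=c["position"];M=rot(c["orientation"])
B=np.array([[-.085,.105,.045],[-.085,-.105,.045],[-.085,-.105,0],[.085,-.105,.113],[.085,.105,.113],[.061,.105,.113],[.061,-.105,.113]])
px=np.array([[66,288],[318,522],[316,578],[585,272],[316,62],[280,88],[540,290]])/5+[240,180]
f=lambda v:(proj(B@rz(v[2]).T+[v[0],v[1],0],K,p,M)-px).ravel()
r=least_squares(f,[.45,0,0.]);print(r.x,np.round(r.fun,1))
o=np.r_[r.x[:2],0];Q=rz(r.x[2])
def onface(q,h):
    d=Q.T@ray(np.array(q)/5+[240,180],K,p,M);s=Q.T@(p-o);q0=np.array([-.085,0,.045])+N*h
    P=s+d*((q0-s)@N)/(d@N); e=P-q0; return P,np.r_[e@U,e[1]]
for n,q,h in [("washer",(345,318),0.003),("gauge",(213,212),.014),("barA",(340,225),.048),("barB",(297,355),.048),("mark",(443,303),0)]:
    P,e=onface(q,h);print(n,"uphill,left",np.round(e,4),"box",np.round(P,4),"world",np.round(Q@P+o,4))
E
```

```text
[0.47697778 0.17390416 0.37647177] [-2.4 -0.4 -1.4  1.9 -1.   3.3  1.5 -1.3  0.  -1.9 -0.  -3.6  3.1 -0.6]
washer uphill,left [ 0.0846 -0.0362] box [-0.0096 -0.0362  0.0835] world [0.4813 0.1367 0.0835]
gauge uphill,left [0.08   0.0572] box [-0.0184  0.0572  0.0915] world [0.4388 0.2203 0.0915]
barA uphill,left [ 0.1096 -0.0273] box [-0.006  -0.0273  0.1348] world [0.4815 0.1463 0.1348]
barB uphill,left [ 0.0507 -0.0626] box [-0.0593 -0.0626  0.1099] world [0.4448 0.0939 0.1099]
mark uphill,left [ 0.1211 -0.0674] box [ 0.0248 -0.0674  0.0962] world [0.5248 0.1203 0.0962]
```

Tool-down grip with the fingers across the bar works near the middle of the swing. I'll move above the handle and look with the wrist camera.

```bash
python3 -m creep '[[[0.04,-0.05,0.02],0.15,-1],[[0.08,-0.10,0.04],0.3,-1],[[0.115,-0.15,0.05],0.45,-1],[[0.15,-0.20,0.05],0.6,-1],[[0.185,-0.25,0.05],0.75,-1],[[0.22,-0.30,0.05],0.825,-1],[[0.25,-0.34,0.05],0.825,-1],[[0.285,-0.387,0.05],0.825,-1],[[0.285,-0.387,0.05],0.825,-1],[[0.285,-0.387,0.05],0.825,-1],[[0.285,-0.387,0.05],0.825,-1]]'
python3 - <<'E'
from h import *
s=read_state();w=read_camera("wrist");cv2.imwrite("pics/w1.png",w["image"])
H=w["hand_eye"];M=rot(s["ee_rot"]);np.savez("w1.npz",K=w["intrinsics"],p=s["tool_pos"]+M@H[:3,3],M=M@H[:3,:3])
print(s["tool_pos"],s["ee_rot"],s["joint_positions"],M[:,1])
E
```

```text
clock: 1.58
tool_pos: [0.4674, 0.1326, 0.2813]
ee_rot: [-0.0, -0.241, 0.97, 0.0]
contact_force: [0.6, 0.0, 0.6]
opening: 0.0853
grip_force: 0.0
[0.46743985 0.13264145 0.28125206] [-2.15284777e-04 -2.41197443e-01  9.70476030e-01  1.46953844e-04] [ 1.24282876e-01  1.76743366e-01 -2.61956086e-01  1.13255937e+00
  2.40565747e-04 -3.62916265e-01] [-4.68152612e-01  8.83647543e-01  3.89082643e-04]
```

View pics/w1.png

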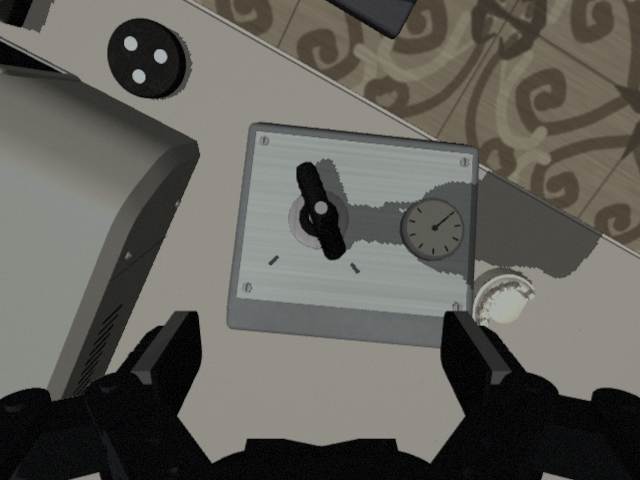

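Wrist view: box front edge at the top, with corners (256,124), (478,147), (228,327) and (470,347). The washer is centred at (318,219), the marks are at (273,260) and (355,268), the gauge is at (432,229), and the bar runs from (304,167) to (337,255) with a pin on top at (321,208).

```bash
cat > fit.py <<'E'
from h import *
c=read_camera("side");S=(c["intrinsics"],c["position"],rot(c["orientation"]))
w=np.load("w1.npz");W=(w["K"],w["p"],w["M"])
B=np.array([[-.085,.105,.045],[-.085,-.105,.045],[-.085,-.105,0],[.085,-.105,.113],[.085,.105,.113]])
ps=np.array([[66,288],[318,522],[316,578],[585,272],[316,62]])/5+[240,180]
pw=np.array([[478,147],[256,124],[228,327],[470,347]])
def pts(v): return B@rz(v[2]).T+[v[0],v[1],0]
f=lambda v:np.r_[(proj(pts(v)[[0,1,3,4]],*W)-pw).ravel(),.3*(proj(pts(v),*S)-ps).ravel()]
r=least_squares(f,[.477,.174,.376],loss='soft_l1');print(r.x,np.round(f(r.x),1))
o=np.r_[r.x[:2],0];Q=rz(r.x[2])
def onface(q,h,cam=W):
    K,p,M=cam
    d=Q.T@ray(q,K,p,M);s=Q.T@(p-o);q0=np.array([-.085,0,.045])+N*h
    P=s+d*((q0-s)@N)/(d@N); e=P-q0; return P,np.r_[e@U,e[1]]
if __name__=="__main__":
  for n,q,h in [("washer",(318,219),0.002),("pin",(321,208),.049),("gauge",(432,229),.014),("barA",(304,167),.048),("barB",(337,255),.048),("mR",(273,260),0),("mL",(355,268),0)]:
    P,e=onface(q,h);print(n,"up,left",np.round(e,4),"world",np.round(Q@P+o,4))
  print("N",Q@N,"U",Q@U)
E
python3 fit.py
```

```text
[0.47642027 0.17646107 0.38034111] [ 6.5 -0.4 -4.6 -3.1 -0.9  3.   0.7  6.  -0.9 -0.3 -0.5  0.3 -0.4  0.8
  0.3 -0.6 -0.2 -0.7]
washer up,left [ 0.0819 -0.0378] world [0.4797 0.137  0.0814]
pin up,left [ 0.0822 -0.0374] world [0.4613 0.1302 0.1241]
gauge up,left [0.0827 0.0575] world [0.4402 0.2239 0.0926]
barA up,left [ 0.0519 -0.0532] world [0.4421 0.1055 0.1104]
barB up,left [ 0.1159 -0.0222] world [0.4844 0.1557 0.1375]
mR up,left [ 0.1206 -0.0723] world [0.5258 0.1184 0.096 ]
mL up,left [ 0.1205 -0.0023] world [0.4997 0.1833 0.0959]
N [-0.39240018 -0.15688485  0.9063    ] U [0.84153404 0.33645229 0.4226    ]
```

The washer and pin agree on the axis, and the bar is at a turn of about 0.27. The gripper is already aligned for a turn of about 0.62, so I'll go down; closing the pads will swing the bar clockwise to that.

```bash
python3 -m creep '[[[0,0,-0.06],0,-1],[[0,0,-0.12],0,-1],[[0,0,-0.16],0,-1],[[0,0,-0.18],0,-1],[[0,0,-0.18],0,-1],[[0,0,-0.18],0,-1]]'; python3 -m creep '[[[0,0,0],0,0],[[0,0,0],0,0.3],[[0,0,0],0,0.5],[[0,0,0],0,0.7],[[0,0,0],0,1],[[0,0,0],0,1],[[0,0,0],0,1],[[0,0,0],0,1]]'
python3 - <<'E'
from h import *
w=read_camera("wrist");cv2.imwrite("pics/w2.png",w["image"]);s=read_state();print(s["contact_force"],s["torque"])
E
```

```text
clock: 2.42
tool_pos: [0.4689, 0.1322, 0.1023]
ee_rot: [0.001, -0.241, 0.971, -0.0]
contact_force: [-0.2, 0.8, -0.2]
opening: 0.0852
grip_force: 0.0
clock: 3.42
tool_pos: [0.4685, 0.1322, 0.1018]
ee_rot: [0.0, -0.24, 0.971, 0.001]
contact_force: [-2.1, 3.7, 5.7]
opening: 0.0151
grip_force: 58.3
[-2.14775853  3.73549528  5.47772633] [ 0.50212242  0.26339901 -0.21303172]
```

View pics/w2.png

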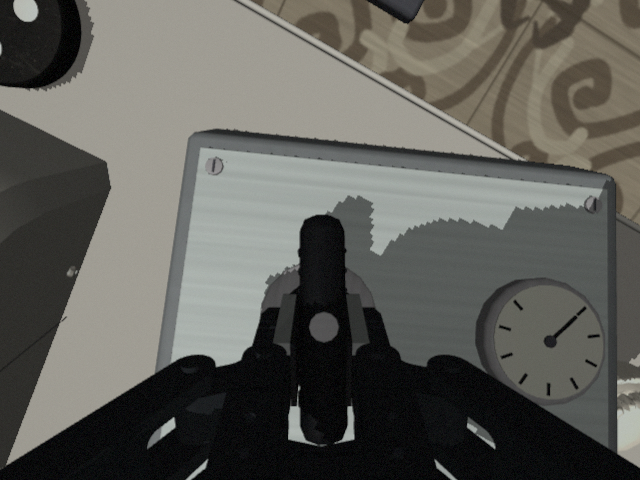

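The bar is gripped squarely between the pads, pin at (323,327), at about 0.62. I'll make a gentle test pull along the normal.

```bash
python3 -m creep '[[[-0.0004,-0.00015,0.0009],0,1],[[-0.0008,-0.0003,0.0018],0,1],[[-0.0008,-0.0003,0.0018],0,1]]'; python3 -m creep '[[[-0.0004,-0.00015,0.0009],0,1],[[-0.0004,-0.00015,0.0009],0,1]]'
```

```text
clock: 3.85
tool_pos: [0.4681, 0.132, 0.1028]
ee_rot: [0.001, -0.24, 0.971, 0.001]
contact_force: [1.7, 5.6, -3.4]
opening: 0.0148
grip_force: 58.1
clock: 4.1
tool_pos: [0.4677, 0.1319, 0.1037]
ee_rot: [0.001, -0.24, 0.971, 0.001]
contact_force: [1.2, 4.4, -4.6]
opening: 0.0147
grip_force: 58.1
```

```bash
python3 -m creep '[[[-0.0004,-0.00015,0.0009],0,1],[[-0.0008,-0.0003,0.0018],0,1],[[-0.0008,-0.0003,0.0018],0,1]]'
```

```text
clock: 4.47
tool_pos: [0.4673, 0.1316, 0.1052]
ee_rot: [0.001, -0.24, 0.971, 0.001]
contact_force: [3.7, 6.6, -8.0]
opening: 0.0148
grip_force: 58.8
```

```bash
cat > cmp.py <<'E'
from h import *
a=cv2.imread("pics/w2.png",0);b=cv2.cvtColor(read_camera("wrist")["image"],cv2.COLOR_BGR2GRAY)
def m(n,x,y,hw,r=25):
    t=a[y-hw:y+hw,x-hw:x+hw];g=b[y-hw-r:y+hw+r,x-hw-r:x+hw+r]
    R_=cv2.matchTemplate(g,t,cv2.TM_CCOEFF_NORMED);_,v,_,l=cv2.minMaxLoc(R_);print(n,l[0]-r,l[1]-r,round(v,2))
m("pin",323,327,20);m("bar front end",323,225,18);m("gauge",545,340,60);m("screw",214,166,14)
E
python3 cmp.py
```

```text
pin 0 0 0.99
bar front end 0 0 0.99
gauge -5 -1 0.95
screw 2 2 0.97
```

The pin hasn't shifted in the gripper, so the handle is coming out with it and the keyway is passing. I'll keep pulling.

```bash
python3 -m creep '[[[-0.0006,-0.00025,0.0014],0,1],[[-0.0012,-0.0005,0.0027],0,1],[[-0.0016,-0.0006,0.0036],0,1],[[-0.0016,-0.0006,0.0036],0,1]]'; python3 cmp.py
```

```text
clock: 5.03
tool_pos: [0.466, 0.131, 0.1083]
ee_rot: [0.001, -0.24, 0.971, 0.001]
contact_force: [5.6, 5.3, -12.1]
opening: 0.0148
grip_force: 59.7
pin 1 -1 0.98
bar front end 1 0 0.99
gauge -9 -3 0.9
screw 3 4 0.95
```

```bash
python3 -m creep '[[[-0.0006,-0.00025,0.0014],0,1],[[-0.0012,-0.0005,0.0027],0,1],[[-0.0018,-0.0007,0.0041],0,1],[[-0.002,-0.0008,0.0045],0,1],[[-0.002,-0.0008,0.0045],0,1]]'; python3 cmp.py; python3 -c "
from bench import *;print(read_state()['torque'])"
```

```text
clock: 5.7
tool_pos: [0.4638, 0.1301, 0.1135]
ee_rot: [0.001, -0.24, 0.971, 0.001]
contact_force: [3.8, 5.7, -7.7]
opening: 0.0147
grip_force: 59.8
pin 1 -1 0.98
bar front end 1 0 0.98
gauge -16 -4 0.81
screw 6 7 0.93
[ 0.79234546 -0.99639597 -0.30314933]
```

```bash
python3 -m creep '[[[-0.0006,-0.00025,0.0014],0,1],[[-0.0012,-0.0005,0.0027],0,1],[[-0.0016,-0.00065,0.0038],0,1],[[-0.0016,-0.00065,0.0038],0,1]]'; python3 cmp.py
```

```text
clock: 6.25
tool_pos: [0.4622, 0.1294, 0.1172]
ee_rot: [0.001, -0.24, 0.971, 0.001]
contact_force: [4.4, 5.6, -7.3]
opening: 0.0145
grip_force: 59.7
pin 1 -1 0.98
bar front end 1 0 0.97
gauge -21 -5 0.75
screw 7 10 0.87
```

It is about 17 mm out and the force matches the spring. Now I'll turn clockwise in stages.

```bash
python3 -m creep '[[[0,0,0],-0.08,1],[[0,0,0],-0.16,1],[[0,0,0],-0.24,1],[[0,0,0],-0.32,1],[[0,0,0],-0.4,1],[[0,0,0],-0.4,1]]'; python3 cmp.py
```

```text
clock: 7.05
tool_pos: [0.4618, 0.131, 0.1171]
ee_rot: [0.0, -0.044, 0.999, 0.003]
contact_force: [4.4, 3.7, -8.3]
opening: 0.015
grip_force: 73.8
pin -12 0 0.95
bar front end -9 0 0.94
gauge 25 24 0.45
screw -19 25 0.43
```

```bash
python3 -m creep '[[[0,0,0],-0.08,1],[[0,0,0],-0.16,1],[[0,0,0],-0.24,1],[[0,0,0],-0.32,1],[[0,0,0],-0.38,1],[[0,0,0],-0.38,1]]'
python3 - <<'E'
from h import *
s=read_state();print(s["torque"]);c=read_camera("side")["image"][180:300,240:370];w=read_camera("wrist")["image"]
cv2.imwrite("pics/m1.png",np.hstack([cv2.resize(c,(520,480),interpolation=cv2.INTER_CUBIC)[:, :300],w[:, 140:640]]))
E
```

```text
clock: 7.85
tool_pos: [0.4617, 0.1311, 0.1172]
ee_rot: [-0.0, 0.145, 0.989, 0.003]
contact_force: [3.8, 4.6, -6.9]
opening: 0.015
grip_force: 122.3
[ 3.31951608 -0.79196646  1.00954483]
```

View pics/m1.png

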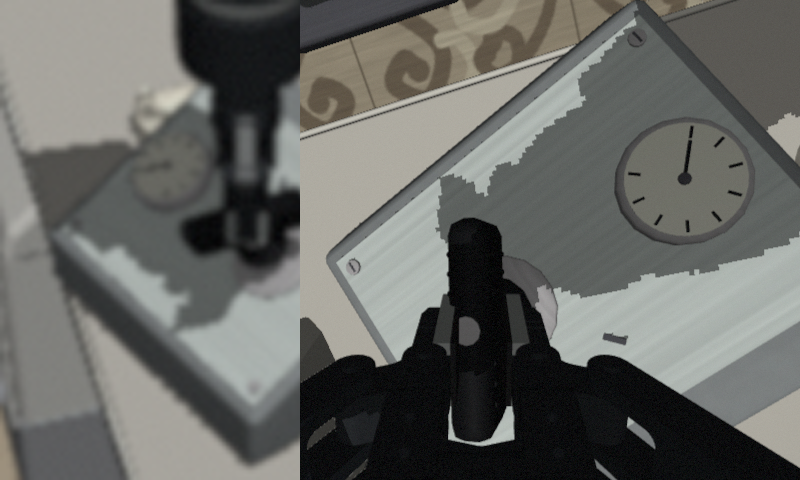

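The bar turned with the gripper, pin at (467,330), leaning a little as the tilt requires. About 0.1 rad is left to the stop.

```bash
python3 -m creep '[[[0,0,0],-0.04,1],[[0,0,0],-0.08,1],[[0,0,0],-0.12,1],[[0,0,0],-0.12,1]]'
python3 -c "
from bench import *;print(read_state()['torque'])"
```

```text
clock: 8.45
tool_pos: [0.4617, 0.1316, 0.1175]
ee_rot: [-0.001, 0.204, 0.979, 0.004]
contact_force: [3.6, 4.3, -5.8]
opening: 0.0153
grip_force: 133.5
[ 3.88768025 -0.73124964  1.30005773]
```

```bash
python3 -m creep '[[[0,0,0],-0.03,1],[[0,0,0],-0.07,1],[[0,0,0],-0.07,1]]'
python3 -c "
from bench import *;print(read_state()['torque'])"; python3 cmp.py
```

```text
clock: 8.82
tool_pos: [0.4616, 0.1318, 0.1176]
ee_rot: [-0.001, 0.236, 0.972, 0.004]
contact_force: [2.3, 4.3, -4.5]
opening: 0.015
grip_force: 143.3
[ 3.87658261 -0.56091349  2.26972651]
pin -13 8 0.56
bar front end -19 6 0.94
gauge -25 -15 0.57
screw 19 -13 0.1
```

It is at the stop: the z moment jumped. I'll let it back about 2.5 mm onto its rest, open the fingers and lift off.

```bash
python3 -m creep '[[[0.0005,0.0002,-0.0012],0,1],[[0.001,0.0004,-0.0023],0,1],[[0.001,0.0004,-0.0023],0,1],[[0.001,0.0004,-0.0023],0,0],[[0.001,0.0004,-0.0023],0,-0.2],[[0.001,0.0004,-0.0023],0,-0.2],[[0.001,0.0004,-0.0023],0,-0.2],[[0.001,0.0004,-0.0023],0,-0.2]]'; python3 -m creep '[[[0,0,0.02],0,-0.2],[[0,0,0.06],0,-0.2],[[0,0,0.12],0,-0.2],[[0,0,0.17],0,-0.2],[[0,0,0.17],0,-0.2],[[0,0,0.17],0,-0.2]]'
python3 - <<'E'
from h import *
s=read_state();w=read_camera("wrist");cv2.imwrite("pics/w3.png",w["image"])
H=w["hand_eye"];M=rot(s["ee_rot"]);np.savez("w3.npz",K=w["intrinsics"],p=s["tool_pos"]+M@H[:3,3],M=M@H[:3,:3])
E
```

```text
clock: 9.88
tool_pos: [0.4621, 0.1289, 0.1152]
ee_rot: [-0.0, 0.24, 0.971, -0.0]
contact_force: [-0.3, -0.3, -0.4]
opening: 0.0513
grip_force: 0.0
clock: 10.62
tool_pos: [0.4617, 0.1291, 0.2847]
ee_rot: [-0.0, 0.24, 0.971, -0.0]
contact_force: [-0.4, -0.5, -1.2]
opening: 0.0515
grip_force: 0.0
```

View pics/w3.png

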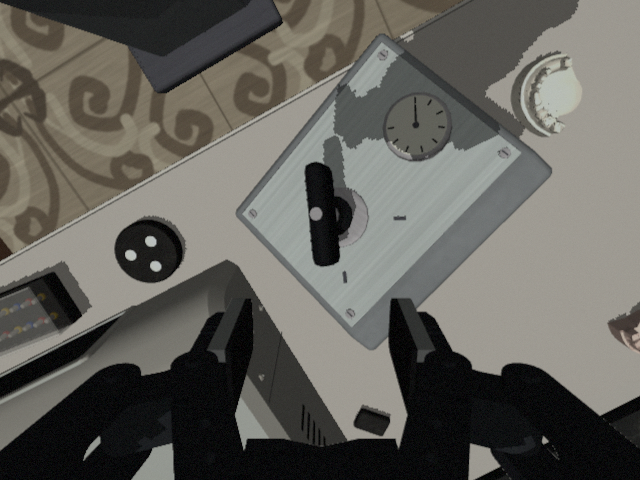

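The handle is free. The pin is at (316,214), the bar runs from (316,170) to (326,258), and the washer is at about (345,217). I'll compute its extension and angle.

```bash
python3 - <<'E'
from fit import *
w=np.load("w3.npz");W3=(w["K"],w["p"],w["M"]);n=Q@N;F=np.array([.4805,.137,.0796])
for h in(.049,.057,.063,.068):print(h,proj([F+n*h],*W3)[0])
print("foot",proj([F],*W3)[0])
a=onface((316,172),.062,W3)[1]-onface((326,257),.062,W3)[1]
b=-a if a[0]<0 else a
print("turn",.72-np.arctan2(b[1],b[0]),b)
E
```

```text
[0.47642027 0.17646107 0.38034111] [ 6.5 -0.4 -4.6 -3.1 -0.9  3.   0.7  6.  -0.9 -0.3 -0.5  0.3 -0.4  0.8
  0.3 -0.6 -0.2 -0.7]
0.049 [321.14469542 214.98527573]
0.057 [317.65487891 214.47144454]
0.063 [314.92167086 214.06901435]
0.068 [312.56351674 213.72180608]
foot [339.30771476 217.6595498 ]
turn 1.4132343510060132 [ 0.04779918 -0.039711  ]
```

```bash
python3 -c "
from bench import *;print(close_job())"
```

```text
the job is handed in; nothing more can be done
None
```

The bench air should be on: the T-handle was turned, pulled out and turned on clockwise to its stop. In the last picture it rests about 12–14 mm out at a turn of about 1.41 of 1.44 rad. The gripper is clear, nothing else was touched, and the job is handed in with no verdict returned.

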